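# Four-point probe: load a coated glass strip, release the catch, hold the probe down

### The job

Measure the blue-coated glass strip on the four-point probe stand: take it gently from the rack by its end (the glass cracks if squeezed hard), slide its other end in under the raised probe head, lay it flat on the black stage with the pins above its centre line, and let go of it. Only then flip the red safety catch back clear of the lever, pull the lever right down to its stop so that the probe rests on the glass, and finish there, still holding the lever down against its return spring while the reading is taken. Leave everything else on the bench as it is.

Things in the scene. Friction and masses are not known exactly. Their poses are not given: they have to be found in the camera images.
- blue_mid (a point): centre (half-way up) of the glass strip with the blue coated top: 130 mm long (its x axis) x 25 wide (y) x 6 thick (z up; all sizes in mm), 0.03 to 0.07 kg, loose, either end may go in. It lies on the rack in one of three places. Fragile: grip it by its two long sides with no more than about 30 N on each finger
- strip_blue: the same strip; origin at the centre of its underside, same axes
- rack: fixed rack, base plate 120 x 200 x 5, origin under its centre. White rails (10 wide, tops 30 above the bench) run along its y at x = -12 and +45; strips lie across them along x, 62 apart, middles at x = 0, undersides at 30. Ridges 4 high on the rails 16.5 each side of a strip's centre line. The -x ends overhang freely by 48, 25 above the plate: grip there, about 45 from the middle
- stand: grey four-point probe stand, fixed; origin on the bench straight below the pins; front -x, column at the back (+x), lever and catch on its right side (plane y = -100). Base x -70 to 140, y -127 to 83, top at 26. Head over the stage: front face x = -22, underside at 135, top at 195, y -83 to 25 (gearbox on the -y side from x = -5 back). Column x 83 to 128, y +-28, highest point 241
- stage_mark (a point): point on the top of the black stage straight below the pins, 52 above the bench. The plate is 90 x 60 (x -60 to +30, y +-30 about this point, stand's axes), bare, open at its front (-x) and sides, only the pins and head above. A strip laid along the stand's x with its middle 45 in front of this point balances well and its gripped end overhangs in front
- probe_head: white round probe head, 24 across, with the four pins below; origin at the pin ends. With the lever up the pins are 32 above the stage (26 above a strip lying there); it goes down 30 for the lever's 1.0 rad and is sprung, so that it yields up to 6 on the glass and presses with about 3 N
- lever (a joint): probe lever: 0 = up at rest (30 degrees above the level), 1.0 rad = fully down at its stop (27 degrees below the level). A return spring lifts it when let go; pulling at the grip takes about 3 N at the top, 8 N at the bottom. With the catch on, the lever is locked (play about 0.05 rad)
- lever_pivot (a point): axis of the lever: horizontal, along the stand's y, 165 above the bench; the lever's mid-plane
- lever_grip (a point): middle of the black lever grip, a round bar 21 thick and 59 long along the lever; 118 from the pivot, in front of it (-x of the stand), 224 above the bench at rest and 110 when fully down. Best pinched across the stand's y from above; it may turn between the fingers
- grip: the same black grip as a body (a revolving sleeve on the lever; origin on the lever pivot)
- catch (a joint): safety catch: steel hook over the lever's hub with a red thumb tab standing up; 0 = on (locks the lever), flips back (tab top away from the robot, to the stand's +x, hook rising in front) to 1.2 rad; clear of the lever from 0.35, properly off beyond 0.5. Friction holds it where it is left; pushing the tab takes 1 to 2 N
- catch_pivot (a point): axis of the catch: horizontal, along the stand's y, 187 above the bench; the catch's mid-plane
- catch_tab (a point): a point on the red thumb tab 50 above the catch pivot; the tab is 8 thick (x), 20 wide (y), spans 22 to 60 above the pivot and stands upright when the catch is on. Between it and the grip, above the lever, is free space to push from
- bronze_mid (a point): glass strip like the blue one, coating bronze; bystander on the rack; the point is its centre
- silver_mid (a point): glass strip like the blue one, coating silver; bystander on the rack; the point is its centre
- solvent: white plastic bottle, 60 across, 125 high; bystander, origin under its centre
- beaker: glass beaker, 72 across, 90 high; bystander, origin under its centre
- dish: clear flat sample dish, 92 across, 18 high; bystander, origin under its centre
- wafer_box: blue flat wafer box, 80 x 80 x 30; bystander, origin under its centre
- tweezers: steel tweezers lying flat, about 125 long, 6 high; bystander
Mind the look-alikes: they are no part of the job. Leave any pink look-alike of the strip_blue alone.

How it is judged:
On the way, in this order (a step that is already met when the one before it is completed fails the run):
1. the blue strip lies flat on the stage under the pins and is let go (x of stage_mark in the frame of blue_mid between -0.06 and 0.06 m and y of stage_mark in the frame of blue_mid between -0.0095 and 0.0095 m and z of stage_mark in the frame of blue_mid between -0.0055 and -0.0005 m and angle between blue_mid's own z axis and vertical below 0.06 rad and contact force between the fingers and strip_blue below 0.05 N and linear speed of strip_blue below 0.02 m/s), for 0.2 s.
2. the safety catch is flipped back clear of the lever (value of joint catch above 0.5 rad), for 0.1 s.
3. the lever is pulled down and the probe rests on the strip (value of joint lever above 0.92 rad and contact force between probe_head and strip_blue above 0.8 N), for 0.2 s.
At the end, for the whole second after the job is handed in: Strip flat on the stage (0.06 rad), pins within 9.5 mm of its centre line and 5 mm or more from its ends, fingers off it; catch beyond 0.45 rad; the robot holds the lever beyond 0.92 rad with at least 1 N on the grip; the probe presses the strip with at least 0.8 N (all of step 3 and x of stage_mark in the frame of blue_mid between -0.06 and 0.06 m and y of stage_mark in the frame of blue_mid between -0.0095 and 0.0095 m and z of stage_mark in the frame of blue_mid between -0.0055 and -0.0005 m and angle between blue_mid's own z axis and vertical below 0.06 rad and contact force between the fingers and strip_blue below 0.05 N and value of joint catch above 0.45 rad and contact force between any of the fingers, the arm and grip above 1 N); the arm keeps its last pose, push and grip.
It fails at once if the glass strip is squeezed or struck hard (more than 80 N in all from the fingers, or 40 N against the stand) (contact force between the fingers and strip_blue above 80 N or contact force between strip_blue and stand above 40 N).
It fails at once if the lever is forced past the catch (value of joint lever above 0.25 rad and value of joint catch below 0.2 rad).
It fails at once if one of the other two strips is moved over 20 mm (distance of any of bronze_mid, silver_mid from where it was at the start of the episode above 0.02 m).
It fails at once if the bottle, beaker, dish, wafer box or tweezers are moved over 20 mm (distance of any of solvent, beaker, dish, wafer_box, tweezers from where it was at the start of the episode above 0.02 m).
It also fails if it takes over 70 s, if anything falls off the work surface, if the arm or the gripper's body presses on something with over 40 N, if the wrist force passes 120 N, or if a joint passes its speed limit or range.

### The arm

A 7-joint arm with a two-finger parallel gripper is mounted at the origin on the work surface. World frame = base frame: x ahead of the robot, y to its left, z up, the work surface at z = 0. Lengths are in m, angles in rad, forces in N, time in s.
With the tool pointing down it reaches from about 0.425 to 0.925 m from the base axis. Payload 6.8 kg.
Tool frame: the origin (TCP) lies at the very end of the fingers, on their centre line; the grasp point (between the pads) lies 19 mm behind it; z points along the fingers, y is the line along which they close (so a half turn about z gives the same grasp; the last joint's range is limited). The gripper opens to 85 mm and grips with 20 to 120 N. Pads are 22 mm wide; open, the fingers measure 114 mm over their backs; the gripper's body (76 mm by 85 mm) begins 54 mm behind the grasp point. The pads swing forward as they close: fully open they stand 13 mm farther back than shut.
Start: joints at [-1.31, 0.477, 0.022, 1.555, -0.011, 1.109, -0.083], TCP at [0.243, 0.63, 0.231] pointing down, gripper open.
Joint ranges: [-2.96, 2.96], [-0.34, 2.1], [-1.41, 1.46], [0.24, 2.44], [-1.37, 4.51], [0.17, 1.92], [-2.96, 2.96]. Speed limits (rad/s): [2.39, 2.39, 3.14, 3.14, 3.14, 3.14, 3.14].

### API

Orientations are given as a rotation vector (axis times angle).
In Python, from bench import get_obs, viewer, r gives the robot as it stands. The module is installed in compiled form; this text tells all that it offers.
- The arm moves only by the tool play_rows, never from a script. Its argument "commands" is a list that holds one entry, the list of rows, each a list of 5 numbers: the gripper's target within -1 to 1 (shut at 1, half-way at 0, fully open at -1), then the shift along the tool's x, y, z scaled (see below), then the turn about the tool's z scaled (see below). A call has 1 to 12 rows; each row is the pose to reach, as a shift and turn from the pose commanded when the call began, along the tool's axes at that moment; what a row does not reach only later rows make up. The controller multiplies each number of a shift by 0.2 m and each number of a turn by pi/2 rad. A row lasts 1/12 s, in which the tool goes at most 41.7 mm and 7.16 degrees, less where a joint would pass 70% of its speed; a pose out of reach is approached as far as the arm can. A call with a number of a shift or a turn outside -1 to 1 is refused whole. A call with a gripper value outside its range is refused whole. The fingers move at their own pace and stop on an object; "grip_force" is the grip in N (left out, the last holds). Time passes only in rows, so rows that repeat a pose let the fingers close. It gives the time, the measured TCP pose, the force, the opening and the grip force at its end, in the units of the state.
- get_obs(): the state, without advancing time (a new reading comes with each control period).
- viewer.grab_frame(name): name is "scene" or "top" or "wrist"; returns a dict with "pixels" (400x640x3 uint8, red, green, blue), "fovy" (degrees; the focal length in pixels is half the picture's height over the tangent of half this angle, whatever the lens; pixels are square), "cx", "cy" (the principal point, pixels), "world_to_cam" (4x4, takes a point from world to camera coordinates); the wrist camera has in their place "hand_eye" (4x4, takes a point from camera to tool coordinates, whose origin is the TCP and whose axes are the flange's). Camera axes: x right, y up, looking along -z (the intrinsics and any distortion apply to the point x, -y, -z); pixel columns grow to the right and rows downward; lengths in m; the calibration is good to about 2 mm. A picture is of the moment at which its call begins: read the wrist's pose just before it. There is no depth.
- r.hand_in(): hands the job in; it is judged then, once.
Trained networks look in a picture, given as the dict that the camera call returned (one of the last four; its "shot" number tells which), for a name from the list of things; names that differ only in an ending like _2 or _b are one class to them, and where a whole thing is asked for, a point or a joint stands for the part that bears it (a point fixed in the world has none). Each returns a list of dicts, best first, with "score" (0 to 1); they miss things now and then, are a little off and sometimes report something else, mostly with a low value. They report only what shows in the picture. A call takes as long as a camera call. They do not tell look-alikes from the thing itself.
- viewer.trace(picture, thing): "pixels" (400x640 bool, what is visible of it) and "rect" ([left, top, right, bottom] in pixels, round what is visible of it).
The state is a dict: "clock": time; "joints": joint angles; "qvel": joint speeds; "tau": joint torques, N m; "tcp_pos": TCP position; "orientation": TCP orientation; "contact_force": force on the tool from outside, world axes, zero at the start; "moment": the same for the moment, N m; "grip_width": finger opening in m; "gripper_force": force on a finger pad.
Only numpy, scipy, OpenCV 4.12 (cv2) and the standard library are available. Lean on these libraries where they do the work, as an engineer would, in place of code of your own. Each camera call takes 0.05 s, during which the arm holds its last target. There are 200 camera calls.

## Working session

There is one attempt and no reset: what is moved stays moved. The work goes in short steps, Python scripts to look and compute and a tool call to move; the robot and the scene stay as the last step left them, time stands still between calls to the robot, and variables do not carry over. Pictures are saved under pics/ and viewed, at most 12 in all, crops included, and the job is handed in when it is done.

Besides the shell and the picture viewer there is one more tool, called as name(argument=value, ...) on one line, values as JSON. play_rows: Moves the arm, as the interface text tells. Shifts and turns lie within -1 to 1; 1 stands for 0.2 m of shift or pi/2 rad of turn. Its arguments: {"type":"object","properties":{"commands":{"type":"array","items":{"type":"array","items":{"type":"array","items":{"type":"number","minimum":-1,"maximum":1}}}},"grip_force":{"type":"number"}},"required":["commands"]}

```bash
mkdir -p pics; cat > h.py <<'E'
import numpy as np, cv2
from scipy.spatial.transform import Rotation as R
from bench import get_obs, viewer, r
def K(f):
    fl=200/np.tan(np.radians(f["fovy"])/2); return fl,f["cx"],f["cy"]
def w2c(f,obs=None):
    if "world_to_cam" in f: return np.array(f["world_to_cam"])
    T=np.eye(4);T[:3,:3]=R.from_rotvec(obs["orientation"]).as_matrix();T[:3,3]=obs["tcp_pos"]
    return np.linalg.inv(T@np.array(f["hand_eye"]))
def proj(f,p,obs=None):
    M=w2c(f,obs);fl,cx,cy=K(f);c=(M[:3,:3]@np.atleast_2d(p).T).T+M[:3,3]
    return np.c_[cx+fl*c[:,0]/-c[:,2],cy-fl*c[:,1]/-c[:,2]]
def ray(f,uv,obs=None):
    M=np.linalg.inv(w2c(f,obs));fl,cx,cy=K(f)
    d=np.array([(uv[0]-cx)/fl,-(uv[1]-cy)/fl,-1]);return M[:3,3],M[:3,:3]@d
def atz(f,uv,z,obs=None):
    o,d=ray(f,uv,obs);return o+d*(z-o[2])/d[2]
def save(f,n): cv2.imwrite("pics/"+n,cv2.cvtColor(np.asarray(f["pixels"]),cv2.COLOR_RGB2BGR))
E
python3 - <<'E'
from h import *
o=get_obs();print(o)
for n in("scene","top","wrist"):
    o=get_obs();f=viewer.grab_frame(n);save(f,n+"0.png")
    print(n,{k:v for k,v in f.items() if k!="pixels"})
    for t in("strip_blue","rack","stand","stage_mark","probe_head","grip","catch","bronze_mid","silver_mid"):
        try:
            for x in viewer.trace(f,t)[:3]:
                m=np.argwhere(x["pixels"]).mean(0)[::-1] if x["pixels"].any() else None
                print(t,round(x["score"],2),np.round(x["rect"]),m)
        except Exception as e: print(t,e)
E
```

```text
{'clock': 0.0, 'joints': array([-1.31012315,  0.47777219,  0.0223468 ,  1.55648886, -0.01149109,
        1.1092915 , -0.08309029]), 'qvel': array([ 2.01733517e-04, -8.92455348e-04, -1.95955328e-03,  7.00637636e-04,
       -5.64361746e-05,  6.36230888e-04, -7.28060407e-04]), 'tau': array([-4.58142003e-04, -5.96446145e+01,  1.60819240e+00, -2.81199700e+01,
        1.25498255e-02,  9.34605167e-03,  9.61676221e-06]), 'tcp_pos': array([0.24312088, 0.62904413, 0.23032878]), 'orientation': array([-5.75911447e-01, -3.08815916e+00,  2.86130820e-03]), 'contact_force': array([ 0.15500319, -0.0844062 ,  0.35779978]), 'moment': array([0.00881581, 0.02891227, 0.02307676]), 'gripper_force': 0.0, 'grip_width': 0.08521038468249649}
scene {'fovy': 54.99006317658945, 'cx': 317.11128418868105, 'cy': 204.26112120543272, 'world_to_cam': array([[-0.1341373 ,  0.99095838,  0.00294409,  0.05496424],
       [-0.56962126, -0.079535  ,  0.81805   ,  0.15402756],
       [ 0.81088767,  0.10805401,  0.57513957, -1.80774864],
       [ 0.        ,  0.        ,  0.        ,  1.        ]]), 'shot': 1}
strip_blue 0.7 [
[... 1937 characters left out ...]
{'fovy': 65.91715488872646, 'cx': 315.2399897725005, 'cy': 195.71493063155074, 'hand_eye': array([[ 1.20737386e-05,  9.60500804e-01,  2.78277210e-01,
         7.10769519e-02],
       [ 9.99999986e-01,  3.52432574e-05, -1.65032974e-04,
        -2.69043256e-04],
       [-1.68321699e-04,  2.78277208e-01, -9.60500790e-01,
        -1.43802180e-01],
       [ 0.00000000e+00,  0.00000000e+00,  0.00000000e+00,
         1.00000000e+00]]), 'shot': 3}
strip_blue 0.7 [ 63. 279. 162. 303.] [104.68648649 291.99121622]
strip_blue 0.45 [107. 389. 127. 399.] [115.45864662 394.80451128]
rack 0.65 [117. 373. 152. 400.] [132.47727273 385.27727273]
bronze_mid 0.57 [144. 383. 160. 400.] [147.78947368 389.37651822]
```

```bash
python3 - <<'E'
import cv2,numpy as np
t=cv2.imread("pics/top0.png");s=cv2.imread("pics/scene0.png")
cv2.imwrite("pics/a.png",cv2.resize(t[110:290,195:435],(800,600),interpolation=cv2.INTER_CUBIC))
cv2.imwrite("pics/b.png",cv2.resize(s[150:300,140:340],(800,600),interpolation=cv2.INTER_CUBIC))
E
```

```text
(no output)
```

View pics/a.png

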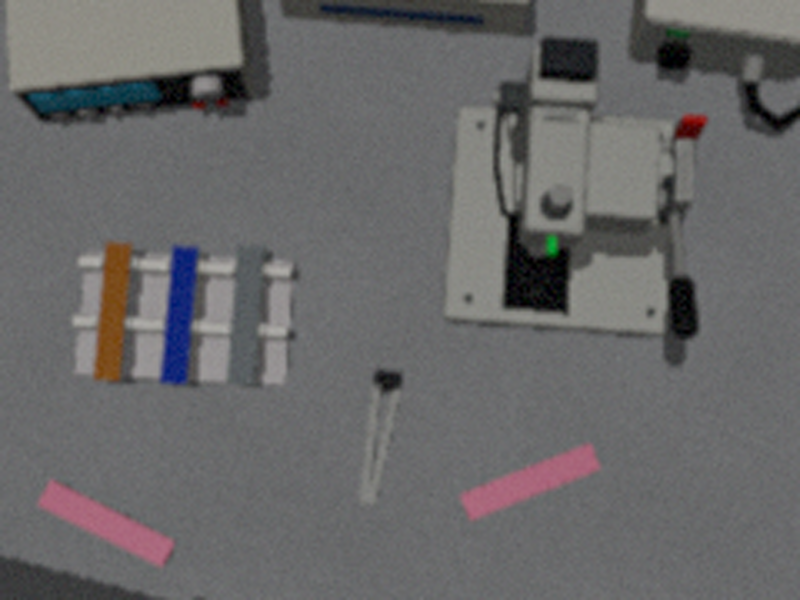

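View pics/b.png

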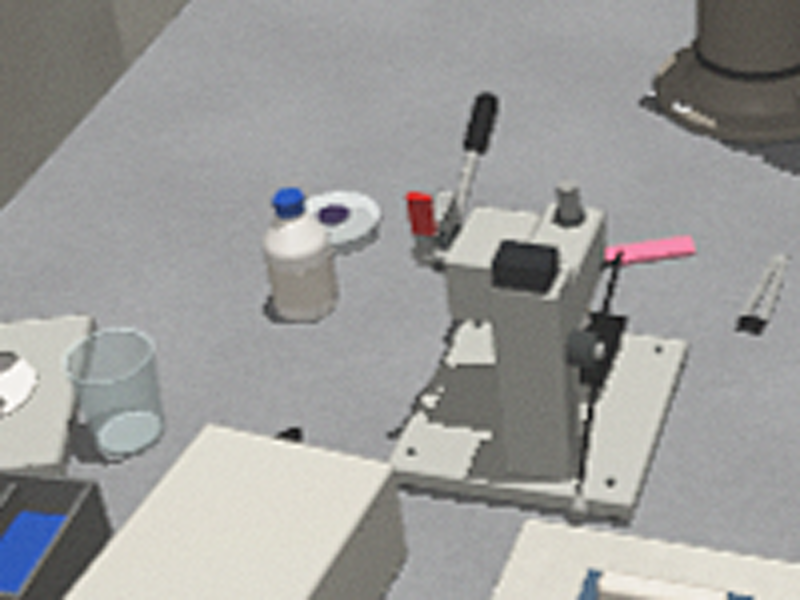

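View pics/scene0.png

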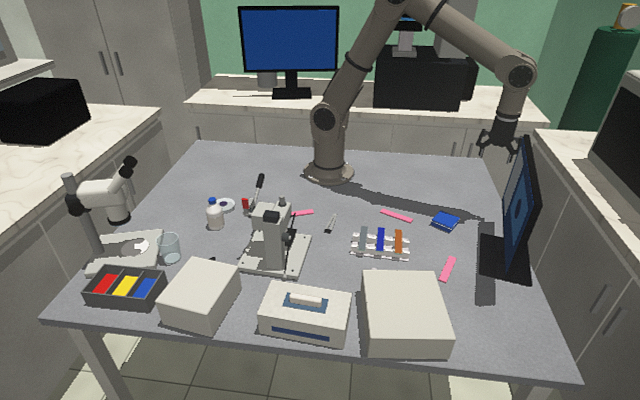

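```bash
cat >> h.py <<'E'
def bluerect(f,z,obs=None,box=None):
    p=np.asarray(f["pixels"]).astype(int);m=((p[...,2]>p[...,0]+60)&(p[...,2]>p[...,1]+60)).astype(np.uint8)
    if box: q=np.zeros_like(m);q[box[1]:box[3],box[0]:box[2]]=1;m*=q
    n,l,st,c=cv2.connectedComponentsWithStats(m);i=1+st[1:,4].argmax()
    pts=np.argwhere(l==i)[:,::-1]
    w=np.array([atz(f,u,z,obs)[:2] for u in pts]).astype(np.float32)
    c,s,a=cv2.minAreaRect(w)
    if s[0]<s[1]: s=s[::-1];a+=90
    return np.array(c),np.array(s),(a+90)%180-90,w.mean(0),st[i]
E
python3 - <<'E'
from h import *
f=viewer.grab_frame("top")
c,s,a,m,st=bluerect(f,.036,box=(195,110,435,290));print("blue",c,s,a,m,st)
C=lambda x,y:(195+x*.3-.5,110+y*.3-.5)
for n,x,y,z in(("rack fl",78,373,.005),("rack fr",287,383,.005),("FL",447,318,.026),("FR",664,332,.026),("BL",460,108,.026),("stFL",505,305,.052),("stFR",569,310,.052),("grip front",684,335,.24),("grip mid",683,307,.224),("tab top",692,118,.247),("headTopFL",527,230,.195),("tweez tip",370,500,0),("tw",388,378,0),("cross",398,255,.03)):
    print(n,np.round(atz(f,C(x,y),z),4))
g=viewer.grab_frame("scene")
for n,x,y,z in(("bottle",300,315,0),("dish",345,222,.018)): print(n,atz(g,(140+x/4,150+y/4),z))
E
```

```text
blue [0.49812829 0.23848349] [0.12533371 0.02074812] -2.9154510498046875 [0.496669   0.23869358] [244 184  10  41 263]
rack fl [0.447  0.3386 0.005 ]
rack fr [0.4387 0.141  0.005 ]
FL [ 0.4979 -0.0091  0.026 ]
FR [ 0.4858 -0.2111  0.026 ]
BL [ 0.7037 -0.0217  0.026 ]
stFL [ 0.5058 -0.0615  0.052 ]
stFR [ 0.5015 -0.1198  0.052 ]
grip front [ 0.4492 -0.183   0.24  ]
grip mid [ 0.4736 -0.1865  0.224 ]
tab top [ 0.6191 -0.194   0.247 ]
headTopFL [ 0.5415 -0.0692  0.195 ]
tweez tip [0.3306 0.0617 0.    ]
tw [0.4445 0.046  0.    ]
cross [0.5571 0.037  0.03  ]
bottle [ 4.86150547e-01 -3.79696595e-01 -1.11022302e-16]
dish [ 0.35758608 -0.37650316  0.018     ]
```

```bash
cat >> h.py <<'E'
def go(targets,yaw=None):
    """targets: world TCP points; yaw: angle (deg) of stand/strip x axis; prints scaled tool shifts"""
    o=get_obs();Rm=R.from_rotvec(o["orientation"]).as_matrix()
    print("tcp",o["tcp_pos"].round(4),"xyaw",round(np.degrees(np.arctan2(-Rm[1,0],-Rm[0,0])),2),"z",Rm[:,2].round(3),"t",round(o["clock"],2),"w",round(o["grip_width"],4))
    if yaw is not None:
        cur=np.degrees(np.arctan2(-Rm[1,0],-Rm[0,0]));print("turn",round(-(yaw-cur)/90,4))
    for t in targets: print(t,"->",(Rm.T@(np.array(t)-o["tcp_pos"])/.2).round(4))
E
python3 - <<'E'
from h import *
go([(.43,.24,.23)],-2.9)
E
```

```text
tcp [0.2433 0.6296 0.2313] xyaw -21.13 z [-0.  0. -1.] t 1.6 w 0.0854
turn -0.2026
(0.43, 0.24, 0.23) -> [-1.5731 -1.4807  0.0064]
```

play_rows(commands=[[[0, -0.2, -0.19, 0, 0], [0, -0.4, -0.37, 0, 0], [0, -0.6, -0.56, 0, 0], [0, -0.787, -0.74, 0, 0], [0, -0.787, -0.74, 0, 0], [0, -0.787, -0.74, 0, 0], [0, -0.787, -0.74, 0, 0]]], grip_force=20)

```text
clock: 2.18
tcp_pos: [0.3394, 0.4312, 0.2318]
orientation: [0.586, 3.085, -0.001]
contact_force: [-0.7, -0.0, 0.0]
grip_width: 0.0425
gripper_force: 0.0
```

play_rows(commands=[[[0, -0.2, -0.19, 0, -0.05], [0, -0.4, -0.37, 0, -0.1], [0, -0.6, -0.56, 0, -0.15], [0, -0.787, -0.74, 0.006, -0.203], [0, -0.787, -0.74, 0.006, -0.203], [0, -0.787, -0.74, 0.006, -0.203], [0, -0.787, -0.74, 0.006, -0.203], [0, -0.787, -0.74, 0.006, -0.203], [0, -0.787, -0.74, 0.006, -0.203]]])

```text
clock: 2.93
tcp_pos: [0.4296, 0.2424, 0.2302]
orientation: [-0.074, -3.141, -0.001]
contact_force: [0.2, 1.0, -0.4]
grip_width: 0.0427
gripper_force: 0.0
```

```bash
python3 - <<'E'
from h import *
o=get_obs();f=viewer.grab_frame("wrist");save(f,"w1.png")
c,s,a,m,st=bluerect(f,.036,o);print("blue",c,s,a,m,st)
go([(.43,-.0,.30),(.43,-.1,.30)],-3)
E
```

```text
blue [0.33327547 0.48125187] [0.07642098 0.07637197] 58.031673431396484 [0.3320015  0.48138237] [ 494   15  104  105 5993]
tcp [0.4295 0.2424 0.2301] xyaw -2.66 z [-0.     0.001 -1.   ] t 2.98 w 0.0426
turn 0.0037
(0.43, -0.0, 0.3) -> [-0.0588 -1.2102 -0.3503]
(0.43, -0.1, 0.3) -> [-0.0821 -1.7097 -0.3507]
```

View pics/w1.png

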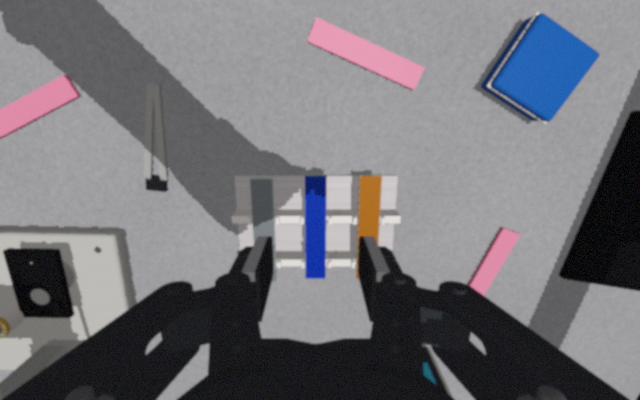

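```bash
python3 - <<'E'
from h import *
o=get_obs();f=viewer.grab_frame("wrist")
p=np.asarray(f["pixels"]).astype(int);b=p[...,2]-p[...,0]
m=((b>50)&(p[...,2]>p[...,1]+50));m[:165]=0;m[290:]=0;m[:,:290]=0;m[:,340:]=0
vs=[];
for v in range(185,275,5):
    u=np.flatnonzero(m[v]); 
    if len(u)>5: vs.append([(*atz(f,(u[0]-.5,v),.036,o)[:2],),(*atz(f,(u[-1]+.5,v),.036,o)[:2],)])
vs=np.array(vs);mid=vs.mean(1);k=np.polyfit(mid[:,0],mid[:,1],1);print("yaw",np.degrees(np.arctan(k[0])),"width",np.abs(vs[:,0,1]-vs[:,1,1]).mean())
ys=np.flatnonzero(m.sum(1)>8);e=[atz(f,(315.5,y),.036,o) for y in(ys[0]-.5,ys[-1]+.5)];print("ends",ys[[0,-1]],e)
cx=(e[0][0]+e[1][0])/2;print("mid",cx,np.polyval(k,cx))
x=e[0][0]+.02
go([(x,np.polyval(k,x),.1),(x,np.polyval(k,x),.018)],np.degrees(np.arctan(k[0])))
E
```

```text
yaw -2.692386014089197 width 0.023691708973771264
ends [177 278] [array([0.4338264 , 0.24252324, 0.036     ]), array([0.56267807, 0.23655749, 0.036     ])]
mid 0.49825223246892514 0.23878640662277906
tcp [0.4295 0.2422 0.2301] xyaw -2.67 z [-0.  0. -1.] t 3.03 w 0.0426
turn 0.0003
(np.float64(0.4538263958170873), np.float64(0.24087555909309608), 0.1) -> [-0.122  -0.0011  0.6503]
(np.float64(0.4538263958170873), np.float64(0.24087555909309608), 0.018) -> [-0.122  -0.0013  1.0603]
```

play_rows(commands=[[[0, -0.122, -0.001, 0.1, 0], [0, -0.122, -0.001, 0.3, 0], [0, -0.122, -0.001, 0.5, 0], [0, -0.122, -0.001, 0.65, 0], [0, -0.122, -0.001, 0.76, 0], [0, -0.122, -0.001, 0.85, 0], [0, -0.122, -0.001, 0.85, 0], [0, -0.122, -0.001, 0.85, 0]]])

```text
clock: 3.7
tcp_pos: [0.4537, 0.2395, 0.0595]
orientation: [-0.076, -3.139, 0.001]
contact_force: [-0.1, -0.0, 0.5]
grip_width: 0.0422
gripper_force: 0.0
```

```bash
python3 - <<'E'
from h import *
go([(.4538,.2409,.018)],-2.69)
E
```

```text
tcp [0.4537 0.2395 0.0595] xyaw -2.76 z [-0.002 -0.001 -1.   ] t 3.7 w 0.0422
turn -0.0008
(0.4538, 0.2409, 0.018) -> [-0.0005  0.0074  0.2076]
```

play_rows(commands=[[[0, 0, 0.007, 0.1, 0], [0, 0, 0.007, 0.16, 0], [0, 0, 0.007, 0.208, 0], [0, 0, 0.007, 0.208, 0], [0, 0, 0.007, 0.208, 0], [0.4, 0, 0.007, 0.208, 0], [0.5, 0, 0.007, 0.208, 0], [0.8, 0, 0.007, 0.208, 0], [0.8, 0, 0.007, 0.208, 0], [0.8, 0, 0.007, 0.208, 0], [0.8, 0, 0.007, 0.208, 0], [0.8, 0, 0.007, 0.208, 0]]], grip_force=20)

```text
clock: 4.7
tcp_pos: [0.4553, 0.2405, 0.0191]
orientation: [0.078, 3.139, 0.002]
contact_force: [-0.6, 0.7, 5.8]
grip_width: 0.0243
gripper_force: 22.9
```

play_rows(commands=[[[0.8, 0, 0, -0.05, 0], [0.8, 0, 0, -0.15, 0], [0.8, 0, 0, -0.3, 0], [0.8, 0, 0, -0.4, 0], [0.8, 0, 0, -0.4, 0], [0.8, 0, 0, -0.4, 0]]])

```text
clock: 5.2
tcp_pos: [0.455, 0.2403, 0.0997]
orientation: [0.079, 3.139, 0.002]
contact_force: [0.9, -0.6, -0.3]
grip_width: 0.0244
gripper_force: 22.3
```

```bash
python3 - <<'E'
from h import *
o=get_obs();f=viewer.grab_frame("wrist");save(f,"w2.png")
go([(.425,.24,.12),(.425,.065,.15),(.425,-.08,.15)],-3.4)
print(o["contact_force"])
E
```

```text
tcp [0.4543 0.2398 0.0987] xyaw -2.86 z [-0.  0. -1.] t 5.25 w 0.0244
turn 0.006
(0.425, 0.24, 0.12) -> [ 0.1464 -0.0064 -0.1067]
(0.425, 0.065, 0.15) -> [ 0.1028 -0.8803 -0.2567]
(0.425, -0.08, 0.15) -> [ 0.0666 -1.6044 -0.2567]
[ 0.90546296 -0.61599941 -0.26598238]
```

View pics/w2.png

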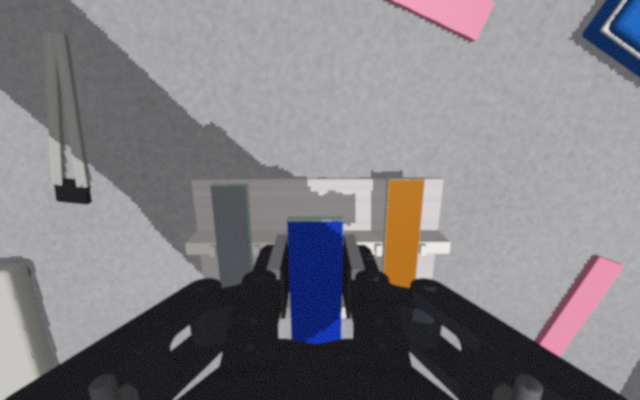

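play_rows(commands=[[[0.8, 0.05, 0, -0.15, 0], [0.8, 0.12, 0, -0.25, 0], [0.8, 0.115, -0.18, -0.25, 0.006], [0.8, 0.1, -0.36, -0.25, 0.006], [0.8, 0.09, -0.54, -0.25, 0.006], [0.8, 0.08, -0.72, -0.25, 0.006], [0.8, 0.08, -0.85, -0.25, 0.006], [0.8, 0.08, -0.88, -0.25, 0.006], [0.8, 0.08, -0.88, -0.25, 0.006], [0.8, 0.08, -0.88, -0.25, 0.006]]])

```text
clock: 6.08
tcp_pos: [0.4294, 0.0654, 0.1478]
orientation: [-0.094, -3.139, 0.0]
contact_force: [0.6, -0.5, 0.0]
grip_width: 0.0244
gripper_force: 22.3
```

```bash
python3 - <<'E'
from h import *
o=get_obs();f=viewer.grab_frame("wrist");save(f,"w3.png");np.savez("w3.npz",p=o["tcp_pos"],r=o["orientation"])
go([])
E
```

```text
tcp [0.4297 0.0661 0.148 ] xyaw -3.33 z [-0.001 -0.    -1.   ] t 6.13 w 0.0244
```

View pics/w3.png

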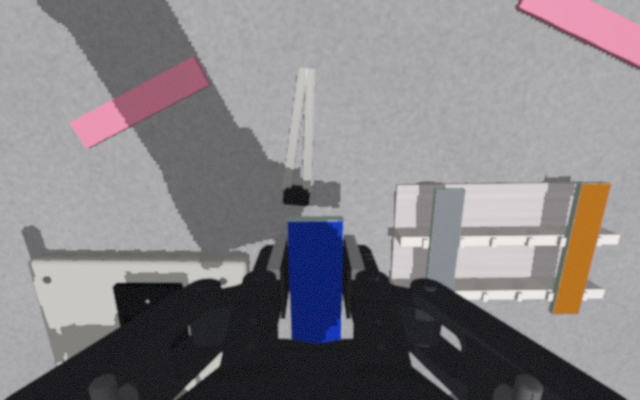

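```bash
python3 - <<'E'
from h import *
o=get_obs();f=viewer.grab_frame("wrist")
g=cv2.cvtColor(np.asarray(f["pixels"]),cv2.COLOR_RGB2GRAY).astype(float)
def edgev(u0,u1,v0,v1,sgn):   # row edges
    P=[]
    for u in range(u0,u1,4):
        d=np.diff(g[v0:v1,u-1:u+2].mean(1))*sgn;i=d.argmax();P.append((u,v0+i+.5))
    return P
def fit(P,z):
    w=np.array([atz(f,p,z,o)[:2] for p in P]);k=np.polyfit(w[:,1],w[:,0],1)
    i=np.abs(w[:,0]-np.polyval(k,w[:,1]))<.0015;k=np.polyfit(w[i,1],w[i,0],1);return k,-np.degrees(np.arctan(k[0])),i.mean()
kb,yb,n=fit(edgev(50,235,252,272,1),.026);print("base front yaw",yb,n,np.polyval(kb,-.1))
ks,ysg,n=fit(edgev(122,178,276,292,-1),.052);print("stage front yaw",ysg,n,np.polyval(ks,-.095))
for v in(288,292,296,300):
    row=g[v-1:v+2].mean(0);d=np.diff(row)
    l=105+d[105:130].argmin()+.5;rr=170+d[170:200].argmax()+.5
    print(v,l,rr,atz(f,(l,v),.052,o),atz(f,(rr,v),.052,o))
for v in (270,275,280):
    d=np.diff(g[v-1:v+2].mean(0)); l=25+d[25:50].argmax()+.5; rr=235+d[235:255].argmin()+.5;print(v,l,rr,atz(f,(l,v),.026,o),atz(f,(rr,v),.026,o))
# held strip
z=o["tcp_pos"][2]+.0175
p=np.asarray(f["pixels"]).astype(int);m=((p[...,2]-p[...,0]>50)&(p[...,2]>p[...,1]+50));m[:,:270]=0;m[:,360:]=0
ys=np.flatnonzero(m.sum(1)>20);print(ys[[0,-1]])
for v in range(225,330,20):
    u=np.flatnonzero(m[v]);print(v,u[[0,-1]],atz(f,(u[0]-.5,v),z,o)[:2],atz(f,(u[-1]+.5,v),z,o)[:2])
print("end",atz(f,(315,ys[0]-.5),z,o));go([])
E
```

```text
base front yaw -4.162533579958699 0.6595744680851063 0.49001761672168925
stage front yaw -4.3203612304957115 1.0 0.49733840467315454
288 111.5 181.5 [ 0.50235214 -0.11898757  0.052     ] [ 0.50595125 -0.05708531  0.052     ]
292 112.5 176.5 [ 0.50640685 -0.11907609  0.052     ] [ 0.50971098 -0.06224689  0.052     ]
296 113.5 184.5 [ 0.51049506 -0.11916534  0.052     ] [ 0.51417569 -0.05586008  0.052     ]
300 114.5 196.5 [ 0.51461718 -0.11925534  0.052     ] [ 0.51888564 -0.04583905  0.052     ]
270 31.5 252.5 [ 0.49391442 -0.21172404  0.026     ] [0.50628157 0.000975   0.026     ]
275 33.5 244.5 [ 0.49935665 -0.21148413  0.026     ] [ 0.51122376 -0.00738304  0.026     ]
280 49.5 242.5 [ 0.50564555 -0.19763048  0.026     ] [ 0.51655533 -0.00999283  0.026     ]
[222 342]
225 [288 342] [0.40782867 0.055108  ] [0.4092285  0.07918125]
245 [289 342] [0.41739258 0.05476053] [0.41879387 0.07885982]
265 [289 342] [0.42731281 0.05394395] [0.42874209 0.07852552]
285 [289 341] [0.43763821 0.05309401] [0.43906961 0.07771306]
305 [291 340] [0.44844924 0.05315703] [0.44982772 0.07686672]
325 [292 340] [0.45969247 0.05273843] [0.46107208 0.07646864]
end [0.40689471 0.06724004 0.16546783]
tcp [0.4298 0.0665 0.1481] xyaw -3.28 z [-0.001  0.    -1.   ] t 6.18 w 0.0242
```

```bash
python3 - <<'E'
from h import *
go([(.432,.066,.055),(.438,-.0875,.055)],-3.8)
E
```

```text
tcp [0.4298 0.0665 0.1481] xyaw -3.28 z [-0.001  0.    -1.   ] t 6.18 w 0.0242
turn 0.0058
(0.432, 0.066, 0.055) -> [-0.0115 -0.0017  0.4655]
(0.438, -0.0875, 0.055) -> [-0.0853 -0.7662  0.4655]
```

play_rows(commands=[[[0.8, -0.01, 0, 0.15, 0], [0.8, -0.01, 0, 0.3, 0], [0.8, -0.01, 0, 0.465, 0], [0.8, -0.03, -0.15, 0.465, 0.006], [0.8, -0.05, -0.3, 0.465, 0.006], [0.8, -0.06, -0.45, 0.465, 0.006], [0.8, -0.075, -0.6, 0.465, 0.006], [0.8, -0.085, -0.72, 0.465, 0.006], [0.8, -0.085, -0.766, 0.465, 0.006], [0.8, -0.085, -0.766, 0.465, 0.006], [0.8, -0.085, -0.766, 0.465, 0.006]]])

```text
clock: 7.1
tcp_pos: [0.438, -0.0875, 0.0553]
orientation: [-0.106, -3.139, -0.001]
contact_force: [0.6, 0.1, 0.0]
grip_width: 0.0242
gripper_force: 22.3
```

```bash
python3 - <<'E'
from h import *
o=get_obs();f=viewer.grab_frame("wrist");save(f,"w4.png");t=viewer.grab_frame("top");save(t,"t4.png")
go([(.474,-.0875,.055),(.474,-.0875,.0405)],-3.8)
a=np.asarray(f["pixels"])[180:400,120:520];b=np.asarray(t["pixels"])[110:230,300:430]
cv2.imwrite("pics/c4.png",cv2.cvtColor(np.vstack([cv2.resize(a,(520,286)),cv2.resize(b,(520,300+0),interpolation=cv2.INTER_CUBIC)]),cv2.COLOR_RGB2BGR))
E
```

```text
tcp [ 0.4381 -0.0868  0.0553] xyaw -3.76 z [-0.     0.001 -1.   ] t 7.2 w 0.0242
turn 0.0004
(0.474, -0.0875, 0.055) -> [-0.1796  0.0081  0.0016]
(0.474, -0.0875, 0.0405) -> [-0.1796  0.008   0.0741]
```

View pics/c4.png

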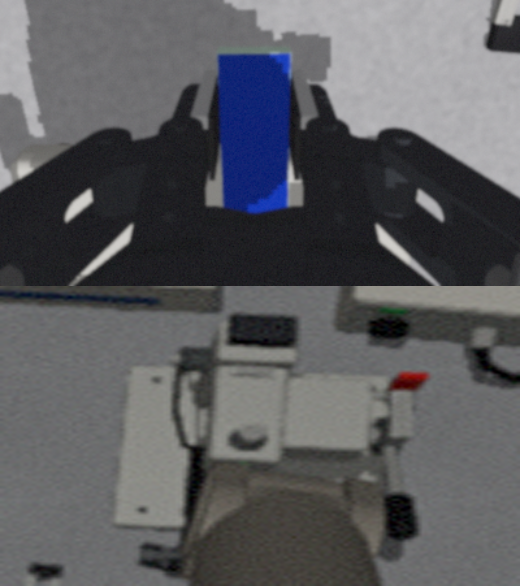

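play_rows(commands=[[[0.8, -0.06, 0.003, 0, 0], [0.8, -0.12, 0.007, 0, 0], [0.8, -0.18, 0.01, 0, 0], [0.8, -0.18, 0.01, 0.03, 0], [0.8, -0.18, 0.01, 0.05, 0], [0.8, -0.18, 0.01, 0.06, 0], [0.8, -0.18, 0.01, 0.065, 0], [0.8, -0.18, 0.01, 0.065, 0]]])

```text
clock: 7.87
tcp_pos: [0.4727, -0.089, 0.042]
orientation: [-0.107, -3.138, -0.0]
contact_force: [-0.3, 0.1, -1.1]
grip_width: 0.0244
gripper_force: 22.3
```

play_rows(commands=[[[0.8, 0, 0, 0.005, 0], [0.8, 0, 0, 0.007, 0], [0.8, 0, 0, 0.007, 0], [0.8, 0, 0, 0.007, 0]]])

```text
clock: 8.2
tcp_pos: [0.4733, -0.0893, 0.0413]
orientation: [-0.108, -3.139, -0.0]
contact_force: [-3.2, 0.9, 4.1]
grip_width: 0.0246
gripper_force: 22.8
```

```bash
python3 - <<'E'
from h import *
for i in range(3): go([]);viewer.grab_frame("wrist")
print(get_obs()["contact_force"],get_obs()["moment"])
E
```

```text
tcp [ 0.4733 -0.0893  0.0413] xyaw -3.95 z [-0.001  0.    -1.   ] t 8.2 w 0.0246
tcp [ 0.4733 -0.0893  0.0413] xyaw -3.95 z [-0.001  0.    -1.   ] t 8.25 w 0.0242
tcp [ 0.4733 -0.0893  0.0412] xyaw -3.95 z [-0.001  0.    -1.   ] t 8.3 w 0.0242
[-3.85844592  0.67071494  5.24452277] [0.1702333  0.64779354 0.00768648]
```

play_rows(commands=[[[0.4, 0, 0, 0, 0], [0.3, 0, 0, 0, 0], [0.2, 0, 0, 0, 0], [0, 0, 0, 0, 0], [0, 0, 0, 0, 0], [0, 0, 0, 0, 0], [0, 0, 0, 0, 0]]])

```text
clock: 8.93
tcp_pos: [0.4739, -0.0894, 0.0411]
orientation: [0.108, 3.14, 0.0]
contact_force: [-0.2, 0.4, -0.1]
grip_width: 0.0429
gripper_force: 0.0
```

play_rows(commands=[[[0, 0, 0, -0.05, 0], [0, 0, 0, -0.15, 0], [0, 0, 0, -0.3, 0], [0, 0.1, 0, -0.5, 0], [0, 0.2, 0, -0.7, 0], [0, 0.2, 0, -0.9, 0], [0, 0.2, 0, -1, 0], [0, 0.2, 0, -1, 0]]])

```text
clock: 9.6
tcp_pos: [0.4366, -0.0871, 0.2472]
orientation: [0.109, 3.129, 0.002]
contact_force: [1.0, -0.1, 0.4]
grip_width: 0.0425
gripper_force: 0.0
```

```bash
python3 - <<'E'
from h import *
o=get_obs();f=viewer.grab_frame("wrist");save(f,"w5.png");go([])
E
```

```text
tcp [ 0.4356 -0.0868  0.2446] xyaw -3.95 z [ 0.007  0.001 -1.   ] t 9.65 w 0.0428
```

View pics/w5.png

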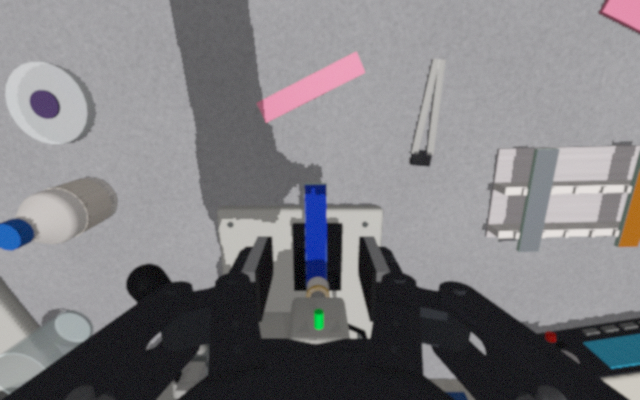

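```bash
python3 - <<'E'
from h import *
o=get_obs();f=viewer.grab_frame("wrist");t=viewer.grab_frame("top");s=viewer.grab_frame("scene")
g=cv2.cvtColor(np.asarray(f["pixels"]),cv2.COLOR_RGB2GRAY).astype(float);p=np.asarray(f["pixels"]).astype(int)
for v in(230,240,250):
    b=(p[v,:,2]-p[v,:,0]>40)&(p[v,:,2]-p[v,:,1]>40);u=np.flatnonzero(b[290:345])+290;d=np.diff(g[v-1:v+2].mean(0))
    l=285+d[285:302].argmin()+.5;rr=332+d[332:350].argmax()+.5
    print(v,u[[0,-1]],l,rr,atz(f,((u[0]+u[-1])/2,v),.058,o)[:2],atz(f,((l+rr)/2,v),.052,o)[:2])
v=np.flatnonzero(((p[...,2]-p[...,0]>40)&(p[...,2]-p[...,1]>40))[150:300,316])+150;print("strip near end",atz(f,(316,v[0]-.5),.058,o),v[0],v[-1])
def tri(a,b):
    (o1,d1),(o2,d2)=a,b;A=np.c_[d1,-d2];k=np.linalg.lstsq(A,o2-o1,rcond=None)[0];q=o1+k[0]*d1,o2+k[1]*d2
    m=(q[0]+q[1])/2;a=np.radians(-3.8);x,y=m[0]-.561,m[1]+.093
    return m.round(4),np.linalg.norm(q[0]-q[1]).round(4),"local",round(x*np.cos(a)+y*np.sin(a),4),round(-x*np.sin(a)+y*np.cos(a),4)
C=lambda x,y:(195+x*.3-.35,110+y*.3-.35);S=lambda x,y:(140+x/4-.4,150+y/4-.4)
for n,a,b in(("tabtop",(692,118),(419,197)),("gripmid",(683,307),(481,124)),("gripfront",(684,333),(486,97)),("griprear",(682,282),(476,150))):
    print(n,tri(ray(t,C(*a)),ray(s,S(*b))))
E
```

```text
230 [304 327] 291.5 341.5 [ 0.50271331 -0.0910133 ] [ 0.50532565 -0.09000316]
240 [304 327] 291.5 341.5 [ 0.51526077 -0.0918771 ] [ 0.5181022  -0.09087086]
250 [304 327] 292.5 341.5 [ 0.52806366 -0.09275848] [ 0.53118051 -0.09115821]
strip near end [ 0.4509619 -0.0868963  0.058    ] 187 278
tabtop (array([ 0.6201, -0.1969,  0.2443]), np.float64(0.0037), 'local', np.float64(0.0658), np.float64(-0.0998))
gripmid (array([ 0.4738, -0.1886,  0.2221]), np.float64(0.0026), 'local', np.float64(-0.0806), np.float64(-0.1012))
gripfront (array([ 0.4516, -0.1873,  0.2356]), np.float64(0.0057), 'local', np.float64(-0.1029), np.float64(-0.1013))
griprear (array([ 0.4958, -0.1898,  0.2098]), np.float64(0.0004), 'local', np.float64(-0.0586), np.float64(-0.1009))
```

```bash
python3 - <<'E'
from h import *
go([(.436,-.087,.31),(.56,-.193,.31),(.56,-.193,.226),(.642,-.198,.226)],-3.8)
E
```

```text
tcp [ 0.4332 -0.0866  0.2405] xyaw -3.94 z [-0.001  0.    -1.   ] t 9.8 w 0.0426
turn -0.0016
(0.436, -0.087, 0.31) -> [-0.0137 -0.0011 -0.3475]
(0.56, -0.193, 0.31) -> [-0.6687 -0.4873 -0.3484]
(0.56, -0.193, 0.226) -> [-0.6693 -0.4873  0.0716]
(0.642, -0.198, 0.226) -> [-1.08   -0.484   0.0711]
```

play_rows(commands=[[[1, 0, 0, -0.2, 0], [1, 0, 0, -0.35, 0], [1, -0.12, -0.1, -0.35, 0], [1, -0.26, -0.2, -0.35, 0], [1, -0.4, -0.3, -0.35, 0], [1, -0.54, -0.4, -0.35, 0], [1, -0.66, -0.487, -0.35, 0], [1, -0.67, -0.487, -0.35, 0], [1, -0.67, -0.487, -0.35, 0], [1, -0.67, -0.487, -0.35, 0]]])

```text
clock: 10.63
tcp_pos: [0.56, -0.1925, 0.3093]
orientation: [-0.108, -3.136, -0.001]
contact_force: [-0.5, -0.2, 0.3]
grip_width: -0.0004
gripper_force: 0.0
```

```bash
python3 - <<'E'
from h import *
go([(.56,-.193,.226),(.642,-.198,.226)],-3.8)
E
```

```text
tcp [ 0.56   -0.1925  0.3093] xyaw -3.95 z [-0.004  0.001 -1.   ] t 10.63 w -0.0004
turn -0.0016
(0.56, -0.193, 0.226) -> [-0.0017 -0.0025  0.4163]
(0.642, -0.198, 0.226) -> [-0.4124  0.0007  0.4148]
```

play_rows(commands=[[[1, 0, 0, 0.15, 0], [1, 0, 0, 0.3, 0], [1, 0, 0, 0.416, 0], [1, 0, 0, 0.416, 0], [1, -0.07, 0, 0.416, 0], [1, -0.14, 0, 0.416, 0], [1, -0.2, 0, 0.416, 0], [1, -0.26, 0, 0.416, 0]]])

```text
clock: 11.3
tcp_pos: [0.6124, -0.1958, 0.2291]
orientation: [-0.107, -3.138, -0.001]
contact_force: [-4.9, 0.4, -2.2]
grip_width: -0.0002
gripper_force: 2.2
```

play_rows(commands=[[[1, -0.05, 0, 0, 0], [1, -0.1, 0, 0, 0], [1, -0.15, 0, 0, 0], [1, -0.15, 0, 0, 0], [1, -0.15, 0, 0, 0]]])

```text
clock: 11.72
tcp_pos: [0.6431, -0.1983, 0.2287]
orientation: [0.107, 3.139, -0.0]
contact_force: [-0.4, 0.1, -0.1]
grip_width: -0.0001
gripper_force: 0.0
```

play_rows(commands=[[[1, 0.15, 0, 0, 0], [1, 0.3, 0, 0, 0], [1, 0.4, 0, -0.1, 0], [1, 0.42, 0, -0.25, 0], [1, 0.42, 0, -0.4, 0], [0, 0.42, 0, -0.42, 0], [0, 0.42, 0, -0.42, 0]]])

```text
clock: 12.3
tcp_pos: [0.5596, -0.1933, 0.3151]
orientation: [0.108, 3.134, -0.001]
contact_force: [-0.6, -0.1, -1.1]
grip_width: 0.0235
gripper_force: 0.0
```

```bash
python3 - <<'E'
from h import *
s=viewer.grab_frame("scene");t=viewer.grab_frame("top")
a=np.asarray(s["pixels"])[160:260,220:330];b=np.asarray(t["pixels"])[110:220,320:430]
cv2.imwrite("pics/d.png",cv2.cvtColor(np.hstack([cv2.resize(a,(400,364),interpolation=cv2.INTER_CUBIC),cv2.resize(b,(364,364),interpolation=cv2.INTER_CUBIC)]),cv2.COLOR_RGB2BGR))
go([(.474,-.1885,.31),(.474,-.1885,.204)],-3.8)
E
```

```text
tcp [ 0.5584 -0.1926  0.3116] xyaw -3.93 z [-0.  0. -1.] t 12.4 w 0.0384
turn -0.0015
(0.474, -0.1885, 0.31) -> [ 0.4224 -0.0085  0.0082]
(0.474, -0.1885, 0.204) -> [ 0.4224 -0.0087  0.5382]
```

View pics/d.png

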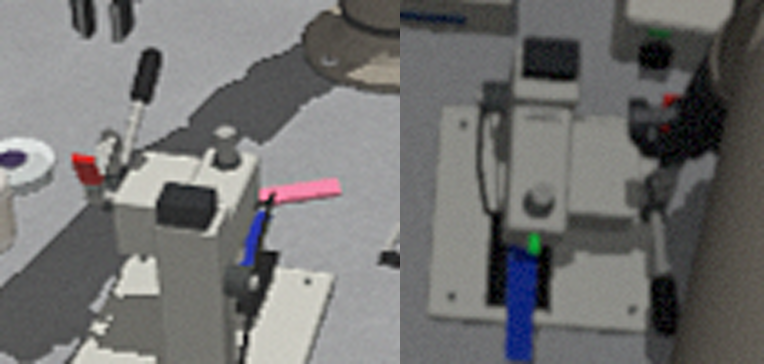

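```bash
python3 - <<'E'
from h import *
s=viewer.grab_frame("scene")
def red(p,b=(225,185,265,225)):
    p=np.asarray(p).astype(int);m=(p[...,0]>110)&(p[...,0]-p[...,1]>60)&(p[...,0]-p[...,2]>60)
    q=np.argwhere(m[b[1]:b[3],b[0]:b[2]]);return (q.mean(0)+[b[1],b[0]])[::-1],len(q)
print("before",red(cv2.imread("pics/scene0.png")[...,::-1]),"now",red(s["pixels"]))
a=np.radians(-3.8);ex=np.array([np.cos(a),np.sin(a),0])
for th in(0,.3,.5,.6,.7,.8,.9,1.0,1.2):
    print(th,proj(s,np.array([.62,-.197,.187])+.041*(np.sin(th)*ex+np.cos(th)*np.array([0,0,1]))).round(1))
E
```

```text
before (array([244.85454545, 202.76363636]), 55) now (array([242.90909091, 204.86363636]), 22)
0 [[245.5 203.3]]
0.3 [[244.2 206. ]]
0.5 [[243.4 208.2]]
0.6 [[243.1 209.4]]
0.7 [[242.8 210.7]]
0.8 [[242.6 212. ]]
0.9 [[242.4 213.3]]
1.0 [[242.2 214.6]]
1.2 [[242.  217.2]]
```

```bash
python3 - <<'E'
from h import *
s=viewer.grab_frame("scene")
a=np.radians(-3.8);ex=np.array([np.cos(a),np.sin(a),0]);ey=np.array([-np.sin(a),np.cos(a),0]);ez=np.array([0,0,1.])
def mask(p):
    p=np.asarray(p).astype(int);m=(p[...,0]>1.8*p[...,1])&(p[...,0]>1.8*p[...,2])&(p[...,0]>45);q=np.zeros_like(m);q[185:225,225:265]=m[185:225,225:265];return q
for n,p in(("0",cv2.imread("pics/scene0.png")[...,::-1]),("now",s["pixels"])):
    m=mask(p);q=np.argwhere(m);print(n,q.min(0),q.max(0),len(q),q.mean(0))
    best=[]
    for th in np.arange(0,1.25,.05):
        u=np.sin(th)*ex+np.cos(th)*ez;w=np.cos(th)*ex-np.sin(th)*ez
        c=np.array([[.62,-.197,.187]+r_*u+i*.004*w+j*.01*ey for r_ in(.022,.06) for i in(-1,1) for j in(-1,1)])
        for dx in(0,-.5,-1,-1.5):
          for dy in(-1,-.5,0,.5,1):
            z=np.zeros((400*4,640*4),np.uint8);h=cv2.convexHull(((proj(s,c)+[dx+.5,dy+.5])*4).astype(np.int32));cv2.fillConvexPoly(z,h,1)
            zz=cv2.resize(z.astype(np.float32),(640,400),interpolation=cv2.INTER_AREA);best.append((np.minimum(zz,m).sum()/np.maximum(zz,m).sum(),round(th,2),dx,dy))
    print(sorted(best)[-6:])
E
```

```text
0 [198 242] [208 248] 58 [202.86206897 244.84482759]
[(np.float32(0.68978375), np.float64(0.05), -0.5, -1), (np.float32(0.6935725), np.float64(0.05), -0.5, -0.5), (np.float32(0.6935725), np.float64(0.05), 0, -0.5), (np.float32(0.7022781), np.float64(0.15), 0, -1), (np.float32(0.70677835), np.float64(0.1), -0.5, -1), (np.float32(0.70677835), np.float64(0.1), 0, -1)]
now [202 240] [210 247] 45 [206.08888889 243.46666667]
[(np.float32(0.6528692), np.float64(0.4), -1, -0.5), (np.float32(0.67333335), np.float64(0.4), -0.5, -0.5), (np.float32(0.6765267), np.float64(0.4), 0, -0.5), (np.float32(0.68456376), np.float64(0.4), 0, -1), (np.float32(0.6861804), np.float64(0.4), -1, -1), (np.float32(0.68780017), np.float64(0.4), -0.5, -1)]
```

play_rows(commands=[[[1, -0.2, 0, 0, 0], [1, -0.25, 0, 0.1, 0], [1, -0.25, 0, 0.25, 0], [1, -0.25, 0, 0.42, 0], [1, -0.3, 0, 0.42, 0], [1, -0.36, 0, 0.42, 0], [1, -0.42, 0, 0.42, 0], [1, -0.46, 0, 0.42, 0]]])

```text
clock: 13.17
tcp_pos: [0.6518, -0.1991, 0.2281]
orientation: [-0.108, -3.139, -0.0]
contact_force: [-0.3, 0.1, 0.1]
grip_width: -0.0003
gripper_force: 0.0
```

play_rows(commands=[[[1, -0.04, 0, 0, 0], [1, -0.08, 0, 0, 0], [1, -0.1, 0, 0, 0], [1, -0.1, 0, 0, 0]]])

```text
clock: 13.5
tcp_pos: [0.6717, -0.2004, 0.2281]
orientation: [0.107, 3.139, -0.0]
contact_force: [1.2, -0.8, -0.6]
grip_width: 0.0001
gripper_force: 0.0
```

play_rows(commands=[[[1, 0.15, 0, 0, 0], [1, 0.3, 0, -0.1, 0], [1, 0.4, 0, -0.25, 0], [1, 0.56, 0, -0.42, 0], [1, 0.56, 0, -0.42, 0], [0, 0.56, 0, -0.42, 0], [0, 0.56, 0, -0.42, 0]]])

```text
clock: 14.08
tcp_pos: [0.5589, -0.1926, 0.3121]
orientation: [0.108, 3.139, 0.001]
contact_force: [0.0, 0.8, -0.5]
grip_width: 0.0234
gripper_force: 0.0
```

```bash
python3 - <<'E'
from h import *
s=viewer.grab_frame("scene");save(s,"s6.png")
p=np.asarray(s["pixels"]).astype(int);m=(p[...,0]>1.8*p[...,1])&(p[...,0]>1.8*p[...,2])&(p[...,0]>45)
q=np.argwhere(m[185:225,225:265])+[185,225];print(q.min(0),q.max(0),len(q),q.mean(0))
cv2.imwrite("pics/e.png",cv2.cvtColor(cv2.resize(np.asarray(s["pixels"])[160:250,220:320],(700,630-30),interpolation=cv2.INTER_CUBIC),cv2.COLOR_RGB2BGR))
go([(.474,-.1885,.31),(.474,-.1885,.204)],-3.8)
E
```

```text
[202 240] [210 247] 47 [205.80851064 243.46808511]
tcp [ 0.559  -0.1923  0.3111] xyaw -3.9 z [-0.001  0.001 -1.   ] t 14.13 w 0.0309
turn -0.0012
(0.474, -0.1885, 0.31) -> [ 0.4252 -0.01    0.0057]
(0.474, -0.1885, 0.204) -> [ 0.4247 -0.0102  0.5357]
```

View pics/e.png

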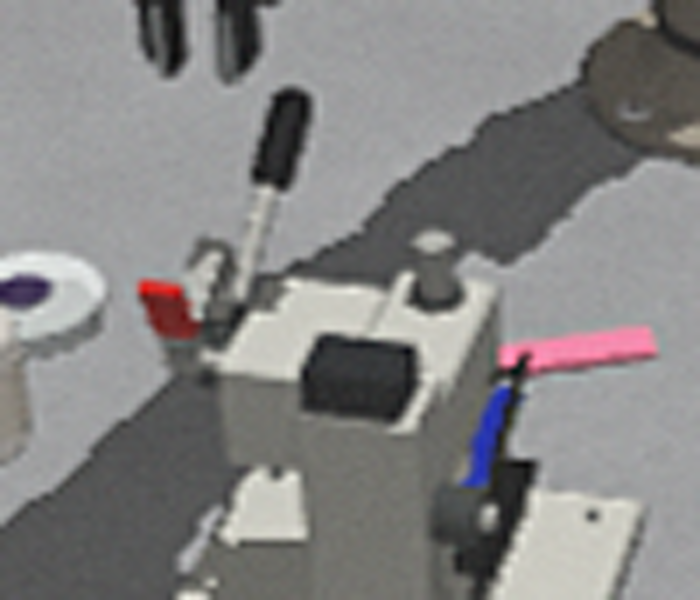

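play_rows(commands=[[[0, 0.15, 0.15, 0, 0], [0, 0.3, 0.3, 0, 0], [0, 0.45, 0.45, 0, 0], [0, 0.5, 0.62, 0, 0], [0, 0.5, 0.8, 0, 0], [0, 0.5, 0.95, 0, 0], [0, 0.5, 1, 0, 0], [0, 0.5, 1, 0, 0], [0, 0.5, 1, 0, 0]]])

```text
clock: 14.88
tcp_pos: [0.4729, 0.0133, 0.3107]
orientation: [-0.106, -3.138, 0.002]
contact_force: [0.3, -0.5, -0.0]
grip_width: 0.0428
gripper_force: 0.0
```

```bash
python3 - <<'E'
from h import *
t=viewer.grab_frame("top");s=viewer.grab_frame("scene")
a=np.radians(-3.8);ex=np.array([np.cos(a),np.sin(a),0]);ey=np.array([-np.sin(a),np.cos(a),0]);ez=np.array([0,0,1.])
def ext(p,b):
    p=np.asarray(p).astype(int);m=(p[...,0]>1.8*p[...,1])&(p[...,0]>1.8*p[...,2])&(p[...,0]>45)
    q=np.argwhere(m[b[1]:b[3],b[0]:b[2]])+[b[1],b[0]];return (q.min(0),q.max(0),len(q),q.mean(0)) if len(q) else None
B=(385,110,425,175);S=(225,185,265,225)
print("top0",ext(cv2.imread("pics/top0.png")[...,::-1],B),"top",ext(t["pixels"],B));print("s",ext(s["pixels"],S))
for th in(0,.3,.4,.5,.6,.8,1.,1.2):
    u=np.sin(th)*ex+np.cos(th)*ez;w=np.cos(th)*ex-np.sin(th)*ez
    c=np.array([[.62,-.197,.187]+r_*u+i*.004*w+j*.01*ey for r_ in(.022,.06) for i in(-1,1) for j in(-1,1)])
    for f in(t,s): q=proj(f,c)[:,::-1];print(th,q.min(0).round(1),q.max(0).round(1),end=" ")
    print()
cv2.imwrite("pics/f.png",cv2.cvtColor(cv2.resize(np.asarray(t["pixels"])[110:220,320:430],(600,600),interpolation=cv2.INTER_CUBIC),cv2.COLOR_RGB2BGR))
go([])
E
```

```text
top0 (array([144, 398]), array([150, 406]), 44, array([147.25      , 401.70454545])) top (array([139, 398]), array([148, 406]), 67, array([143.37313433, 401.79104478]))
s (array([202, 240]), array([210, 247]), 47, array([205.80851064, 243.46808511]))
0 [142.8 396.4] [150.8 407.1] 0 [197.1 241.3] [209.4 249.6] 
0.3 [137.  396.4] [148.4 407.1] 0.3 [200.8 239.4] [211.1 248.9] 
0.4 [135.3 396.3] [147.7 407. ] 0.4 [202.3 238.8] [211.7 248.6] 
0.5 [133.8 396.2] [147.  406.9] 0.5 [203.9 238.3] [212.4 248.4] 
0.6 [132.5 396.1] [146.4 406.7] 0.6 [205.6 237.9] [213.1 248.2] 
0.8 [130.6 395.9] [145.3 406.1] 0.8 [209.4 237.1] [214.5 247.8] 
1.0 [129.5 395.6] [144.5 405.5] 1.0 [212.6 236.7] [216.7 247.6] 
1.2 [129.4 395.3] [143.9 404.7] 1.2 [214.  236.5] [220.6 247.4] 
tcp [0.4729 0.0118 0.3112] xyaw -4.08 z [-0.001 -0.001 -1.   ] t 14.98 w 0.0427
```

play_rows(commands=[[[1, -0.15, -0.17, 0, 0], [1, -0.3, -0.34, 0, 0], [1, -0.45, -0.51, 0, 0], [1, -0.55, -0.68, 0, 0], [1, -0.65, -0.84, 0, 0], [1, -0.75, -1, 0, 0], [1, -0.75, -1, 0, 0], [1, -0.75, -1, 0, 0], [1, -0.75, -1, 0.15, 0], [1, -0.75, -1, 0.3, 0], [1, -0.75, -1, 0.41, 0], [1, -0.75, -1, 0.41, 0]]])

```text
clock: 15.98
tcp_pos: [0.6054, -0.195, 0.2249]
orientation: [-0.107, -3.131, -0.003]
contact_force: [-0.6, 0.7, 0.7]
grip_width: -0.0001
gripper_force: 0.0
```

play_rows(commands=[[[1, -0.06, 0, 0, 0], [1, -0.12, 0, 0, 0], [1, -0.18, 0, 0, 0], [1, -0.24, 0, 0, 0], [1, -0.29, 0, 0, 0], [1, -0.29, 0, 0, 0]]])

```text
clock: 16.48
tcp_pos: [0.6685, -0.1998, 0.2313]
orientation: [0.106, 3.137, -0.0]
contact_force: [0.5, 0.9, 0.3]
grip_width: 0.0001
gripper_force: 0.0
```

play_rows(commands=[[[1, 0, 0, -0.15, 0], [1, 0, 0, -0.3, 0], [1, 0, 0, -0.42, 0], [1, 0.2, 0, -0.42, 0], [1, 0.4, 0, -0.42, 0], [0, 0.54, 0, -0.42, 0], [0, 0.54, 0, -0.42, 0]]])

```text
clock: 17.07
tcp_pos: [0.5528, -0.1942, 0.3154]
orientation: [-0.114, -3.138, -0.002]
contact_force: [-0.6, -0.2, -0.1]
grip_width: 0.0232
gripper_force: 0.0
```

```bash
python3 - <<'E'
from h import *
s=viewer.grab_frame("scene")
p=np.asarray(s["pixels"]).astype(int);m=(p[...,0]>1.8*p[...,1])&(p[...,0]>1.8*p[...,2])&(p[...,0]>45)
q=np.argwhere(m[185:225,225:265])+[185,225];print(q.min(0),q.max(0),len(q),q.mean(0))
go([(.474,-.1885,.31),(.474,-.1885,.204)],-3.8)
E
```

```text
[210 238] [213 247] 23 [211.2173913  242.34782609]
tcp [ 0.5557 -0.1936  0.3156] xyaw -4.08 z [ 0.001  0.001 -1.   ] t 17.12 w 0.0307
turn -0.0031
(0.474, -0.1885, 0.31) -> [ 0.4095 -0.0035  0.0277]
(0.474, -0.1885, 0.204) -> [ 0.4101 -0.0041  0.5577]
```

play_rows(commands=[[[-0.3, 0.2, 0, 0, 0], [-0.3, 0.4, -0.003, 0.02, 0], [-0.3, 0.41, -0.003, 0.028, 0], [-0.3, 0.41, -0.003, 0.028, 0], [-0.3, 0.41, -0.003, 0.15, 0], [-0.3, 0.41, -0.003, 0.3, 0], [-0.3, 0.41, -0.003, 0.42, 0], [-0.3, 0.41, -0.003, 0.5, 0], [-0.3, 0.41, -0.003, 0.555, 0], [-0.3, 0.41, -0.003, 0.555, 0]]])

```text
clock: 17.95
tcp_pos: [0.4773, -0.1873, 0.2013]
orientation: [-0.107, -3.137, -0.0]
contact_force: [-0.9, 1.1, 0.5]
grip_width: 0.0554
gripper_force: 0.0
```

play_rows(commands=[[[0.2, 0, 0, 0, 0], [0.4, 0, 0, 0, 0], [0.6, 0, 0, 0, 0], [0.9, 0, 0, 0, 0], [0.9, 0, 0, 0, 0], [0.9, 0, 0, 0, 0], [0.9, 0, 0, 0, 0]]], grip_force=40)

```text
clock: 18.53
tcp_pos: [0.4779, -0.1878, 0.2037]
orientation: [0.108, 3.138, -0.0]
contact_force: [-0.5, 0.4, 5.8]
grip_width: 0.0194
gripper_force: 39.1
```

```bash
python3 - <<'E'
from h import *
print(get_obs()["contact_force"])
a=np.radians(-3.9);p=get_obs()["tcp_pos"]
T=[]
for th in(.1,.2,.35,.5,.65,.8,.9,1.0,1.03):
    q=np.radians(30);dx=-.118*(np.cos(q-th)-np.cos(q));dz=.118*(np.sin(q-th)-np.sin(q));T.append(p+[dx*np.cos(a),dx*np.sin(a),dz])
go([x.round(4) for x in T])
E
```

```text
[-0.46840955  0.3521344   5.83043237]
tcp [ 0.4779 -0.1878  0.2037] xyaw -3.93 z [ 0.002 -0.    -1.   ] t 18.53 w 0.0194
[ 0.4726 -0.1875  0.1932] -> [ 0.0268 -0.0002  0.0527]
[ 0.4683 -0.1872  0.1823] -> [ 0.0485 -0.0002  0.1071]
[ 0.4639 -0.1869  0.1651] -> [ 0.0708 -0.0002  0.1931]
[ 0.4622 -0.1867  0.1475] -> [7.950e-02 2.000e-04 2.811e-01]
[ 0.4631 -0.1868  0.1299] -> [ 0.0752 -0.      0.3691]
[ 0.4666 -0.1871  0.1125] -> [ 5.780e-02 -3.000e-04  4.561e-01]
[ 0.4704 -0.1873  0.1014] -> [ 0.0389 -0.      0.5116]
[ 0.4753 -0.1876  0.0906] -> [1.440e-02 2.000e-04 5.657e-01]
[ 0.4769 -0.1878  0.0875] -> [ 6.400e-03 -3.000e-04  5.812e-01]
```

play_rows(commands=[[[0.9, 0.027, 0, 0.053, 0], [0.9, 0.0485, 0, 0.107, 0], [0.9, 0.062, 0, 0.15, 0], [0.9, 0.071, 0, 0.193, 0], [0.9, 0.077, 0, 0.237, 0], [0.9, 0.079, 0, 0.281, 0], [0.9, 0.078, 0, 0.325, 0], [0.9, 0.075, 0, 0.369, 0], [0.9, 0.067, 0, 0.412, 0], [0.9, 0.058, 0, 0.456, 0], [0.9, 0.058, 0, 0.456, 0]]])

```text
clock: 19.45
tcp_pos: [0.4668, -0.1871, 0.1116]
orientation: [0.107, 3.138, -0.001]
contact_force: [0.8, 0.5, 8.3]
grip_width: 0.0198
gripper_force: 44.3
```

play_rows(commands=[[[0.9, -0.01, 0, 0.03, 0], [0.9, -0.02, 0, 0.056, 0], [0.9, -0.03, 0, 0.08, 0], [0.9, -0.04, 0, 0.1, 0], [0.9, -0.044, 0, 0.11, 0], [0.9, -0.044, 0, 0.11, 0]]])

```text
clock: 19.95
tcp_pos: [0.4753, -0.1877, 0.0904]
orientation: [0.107, 3.138, 0.0]
contact_force: [-2.5, 2.1, 12.0]
grip_width: 0.0197
gripper_force: 48.5
```

```bash
python3 - <<'E'
from h import *
o=get_obs();print(o["contact_force"],o["gripper_force"])
s=viewer.grab_frame("scene");o=get_obs()
go([])
cv2.imwrite("pics/g.png",cv2.cvtColor(cv2.resize(np.asarray(s["pixels"])[160:260,210:330],(720,600),interpolation=cv2.INTER_CUBIC),cv2.COLOR_RGB2BGR))
E
```

```text
[-2.54493542  2.10269039 12.04955241] 48.52886438369751
tcp [ 0.4753 -0.1877  0.0905] xyaw -3.92 z [ 0.002 -0.    -1.   ] t 20.0 w 0.0199
```

View pics/g.png

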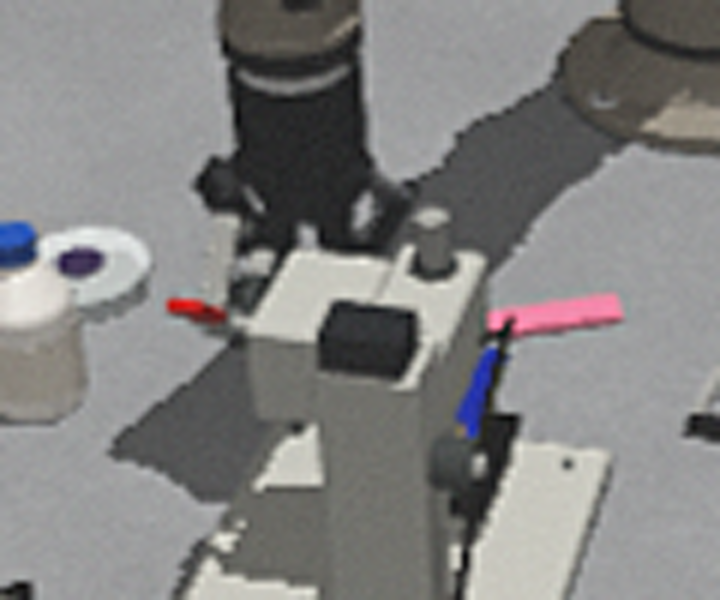

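play_rows(commands=[[[0.9, -0.008, 0, 0.012, 0], [0.9, -0.015, 0, 0.025, 0], [0.9, -0.015, 0, 0.025, 0], [0.9, -0.015, 0, 0.025, 0], [0.9, -0.015, 0, 0.025, 0]]])

```text
clock: 20.42
tcp_pos: [0.4774, -0.188, 0.0868]
orientation: [0.108, 3.139, 0.001]
contact_force: [-8.5, 3.0, 28.5]
grip_width: 0.0196
gripper_force: 51.5
```

play_rows(commands=[[[0.9, 0, 0, 0, 0], [0.9, 0, 0, 0, 0], [0.9, 0, 0, 0, 0], [0.9, 0, 0, 0, 0]]])

```text
clock: 20.75
tcp_pos: [0.4774, -0.1879, 0.0868]
orientation: [0.108, 3.139, 0.002]
contact_force: [-8.0, 4.2, 27.7]
grip_width: 0.0199
gripper_force: 51.5
```

```bash
python3 - <<'E'
from h import *
o=get_obs();print(o["contact_force"],o["tcp_pos"]);print(r.hand_in())
E
```

```text
[-8.01535127  4.24773813 27.73793626] [ 0.47736684 -0.18794672  0.08676307]
the job is handed in; nothing more can be done
None
```

I handed the job in at about 21 s: the blue strip is on the stage under the pins, the catch is flipped back to about 0.8 rad, and the arm is holding the lever at its stop with about 28 N. The hand-in gave no verdict, and I judged the lever stop and the probe resting on the glass from the force rise and the pose, not from a direct reading.

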